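# Bung up three new casks

### The arm

A 7-joint arm with a two-finger parallel gripper is mounted at the origin on a cart in front of the work surface, level with it; the furniture and walls round the work are solid. World frame = base frame: x ahead of the robot, y to its left, z up, the work surface at z = 0. Lengths are in m, angles in degrees, forces in N, time in s.
With the tool pointing down it reaches from about 0.425 to 0.925 m from the base axis. Payload 6.8 kg.
Tool frame: the origin (TCP) lies between the finger pads; the fingertips stand 22 mm ahead of it and the grasp point (between the pads) lies 3 mm ahead of it (arm.finger_overhang is the distance from the TCP to the fingertips, in m); z points along the fingers, y is the line along which they close (so a half turn about z gives the same grasp; the last joint's range is limited). The gripper opens to 85 mm and grips with 20 to 120 N. Pads are 22 mm wide; open, the fingers measure 114 mm over their backs; the gripper's body (76 mm by 85 mm) begins 54 mm behind the grasp point. The pads swing forward as they close: fully open they stand 13 mm farther back than shut.
Start: joints at [60.842, 27.33, 1.283, 89.118, -0.659, 63.558, -4.761], TCP at [0.263, -0.622, 0.253] pointing down, gripper open.
Joint ranges: [-169.35, 169.35], [-19.33, 120.38], [-80.79, 83.38], [13.8, 139.57], [-78.32, 258.32], [9.67, 109.79], [-169.56, 169.56]. Speed limits (degrees/s): [136.94, 136.94, 180, 180, 180, 180, 180].

### API

Orientations are given as a 3x3 rotation matrix whose columns are the frame's x, y, z axes.
In Python, from plant import arm gives the robot as it stands. The module is installed in compiled form; this text tells all that it offers.
- The arm moves only by the shell command python3 -m inch 'ROWS' [FORCE]. ROWS is JSON, a list of rows, each a list of 3 entries, a list of its own where there are three numbers: the shift along the tool's x, y, z in m, then the turn, a rotation vector about the tool's x, y, z in degrees, then the finger opening in m, from 0 to 0.0854. A call has 1 to 12 rows; each row is the pose to reach, as a shift and turn from the pose commanded when the call began, along the tool's axes at that moment; what a row does not reach only later rows make up. A row lasts 1/12 s, in which the tool goes at most 41.7 mm and 7.16 degrees, less where a joint would pass 70% of its speed; a pose out of reach is approached as far as the arm can. A call with a gripper value outside its range is refused whole. The fingers move at their own pace and stop on an object; FORCE is the grip in N (left out, the last holds). Time passes only in rows, so rows that repeat a pose let the fingers close. It gives the time, the measured TCP pose, the force, the opening and the grip force at its end, in the units of the state.
- arm.get_obs(): the state, without advancing time (a new reading comes with each control period).
- arm.read_camera(name): name is "side" or "top" or "wrist"; returns the picture (420x560x3 uint8, blue, green, red); there is no depth.
- arm.get_calibration(name): a dict with "camera_matrix" (3x3 intrinsics, pixels), "dist_coeffs" ([k1, k2, p1, p2, k3] as OpenCV has them; the pictures are not rectified), "rvec" (rotation vector, rad) and "tvec" (3), from world to camera coordinates, as OpenCV has them; the wrist camera has in their place "mount" (4x4, takes a point from camera to tool coordinates, whose origin is the TCP and whose axes are the flange's). Camera axes: x right, y down, z forward; pixel columns grow to the right and rows downward; lengths in m; the calibration is good to about 2 mm. A picture is of the moment at which its call begins: read the wrist's pose just before it. get_calibration takes no time and is no camera call.
- arm.job_done(): hands the job in; it is judged then, once.
The state is a dict: "clock": time; "joint_pos": joint angles; "joint_vel": joint speeds; "tau": joint torques, N m; "position": TCP position; "ee_rot": TCP orientation; "force": force on the tool from outside, world axes, zero at the start; "torque": the same for the moment, N m; "gripper_width": opening from 0.0 (shut) to 1.0 (fully open); "finger_force": force on a finger pad.
Only numpy, scipy, OpenCV 4.12 (cv2) and the standard library are available. Lean on these libraries where they do the work, as an engineer would, in place of code of your own. Each camera call takes 0.05 s, during which the arm holds its last target. There are 200 camera calls.

### The job

Close the three small casks on the bench with the three pale oak bungs: each bung upright in the bunghole it was turned for (small, medium, large), pushed right in until its head sits on the brass ring. The large cask still has its dark cork stopper in, which goes into the green bowl, and the medium cask has been given the small bung by mistake. Leave the other cork and the plane where they are.

Things in the scene. Friction and masses are not known exactly. Their poses are not given: they have to be found in the camera images.
- cask_s_hole (a point): Mouth centre of the bunghole on top of the small oak cask (belly 78 mm, 94 mm long, on a cradle, fixed): 95 mm above the bench. Upright bore 22 mm wide, 18 mm deep, in a brass ring 38 mm across, its flat top level with this point. x along the cask, z up. Open at the start.
- cask_m_hole (a point): Mouth centre of the bunghole on top of the medium oak cask (belly 90 mm, 106 mm long, on a cradle, fixed): 107 mm above the bench. Upright bore 28 mm wide, 18 mm deep, in a brass ring 44 mm across, its flat top level with this point. x along the cask, z up. At the start the small oak bung sits loose in it.
- cask_l_hole (a point): Mouth centre of the bunghole on top of the large oak cask (belly 104 mm, 118 mm long, on a cradle, fixed): 121 mm above the bench. Upright bore 37 mm wide, 18 mm deep, in a brass ring 53 mm across, its flat top level with this point. x along the cask, z up. At the start the cork stopper stands in it.
- oak_s: Small pale oak bung, 30 mm high: tapered shank 16 mm long (18 mm wide at the foot, 20 at the shoulder), above it a round head 34 mm wide, 14 mm high. Fits the 22 mm hole. Origin: centre of the shank's foot, z up through the head. At the start upright but loose in the medium cask's hole, head on the brass.
- oak_m: Medium pale oak bung, 30 mm high: tapered shank 16 mm long (24 mm wide at the foot, 26 at the shoulder), above it a round head 40 mm wide, 14 mm high. Fits the 28 mm hole. Origin: centre of the shank's foot, z up through the head. At the start it stands on the bench, head up.
- oak_l: Large pale oak bung, 30 mm high: tapered shank 16 mm long (33 mm wide at the foot, 35 at the shoulder), above it a round head 49 mm wide, 14 mm high. Fits the 37 mm hole. Origin: centre of the shank's foot, z up through the head. At the start it stands on the bench, head up.
- cork_stopper: Dark brown mottled cork, round, 33 mm in diameter, 30 mm high. Origin at the centre of its underside, z up. At the start it stands loose in the large cask's hole, 12 mm of it above the brass ring.
- bowl: Dark green glazed bowl, 146 mm across the rim, 70 mm high, loose on the bench, open upwards; inner floor about 80 mm across and 9 mm above its underside. Origin at the centre of its underside. In some starts it stands beside the big tapped cask (fixed, 280 mm high, behind the row of small casks): carry things round the front of that.
- cork_spare: Another dark brown mottled cork, thicker: 45 mm in diameter, 40 mm high, standing on the bench with two oak bungs, in a row along the front edge of the bench (about 60 degrees from x towards y), centres 70 mm or more apart; not part of the job. Origin at the centre of its underside.
- plane: Block plane, 52 mm wide, 173 mm long, 50 mm high, lying loose on the bench; not part of the job. Origin at the centre of its underside.

How it is judged:
By the outcome, as a careful person would: the job done as asked, in the order asked, and still so for the second after the job is handed in, with the robot touching nothing.
It also fails if it takes over 112 s, if anything falls off the work surface, if the arm or the gripper's body presses on something with over 40 N, if the wrist force passes 120 N, or if a joint passes its speed limit or range.

## Working session

There is one attempt and no reset: what is moved stays moved. The work goes in short steps, Python scripts to look and compute and a shell command to move; the robot and the scene stay as the last step left them, time stands still between calls to the robot, and variables do not carry over. Pictures are saved under pics/ and viewed, at most 14 in all, crops included, and the job is handed in when it is done.

```bash
mkdir -p pics; cat > h.py <<'E'
import numpy as np, cv2
from plant import arm
def cal(n):
    c=arm.get_calibration(n); K=np.array(c["camera_matrix"]);d=np.array(c["dist_coeffs"])
    if n=="wrist":
        o=arm.get_obs(); T=np.eye(4);T[:3,:3]=o["ee_rot"];T[:3,3]=o["position"]
        M=T@np.array(c["mount"]); return K,d,M[:3,:3],M[:3,3]
    R=cv2.Rodrigues(np.array(c["rvec"],float))[0]; t=np.array(c["tvec"],float).ravel()
    return K,d,R.T,-R.T@t
def ray(C,uv):
    K,d,R,o=C
    p=cv2.undistortPoints(np.array([[uv]],float),K,d)[0,0]
    v=R@np.array([p[0],p[1],1]);return o,v/np.linalg.norm(v)
def onz(C,uv,z):
    o,v=ray(C,uv);return o+v*(z-o[2])/v[2]
def proj(C,P):
    K,d,R,o=C
    return cv2.projectPoints(np.array([P],float),cv2.Rodrigues(R.T)[0],-R.T@o,K,d)[0][0,0]
def rel(p):  # world target -> tool-frame shift from current pose
    o=arm.get_obs();return np.array(o["ee_rot"]).T@(np.array(p)-o["position"])
E
python3 - <<'E'
from h import *
o=arm.get_obs();print(o["clock"],o["position"],np.round(o["ee_rot"],3).tolist(),o["force"],o["gripper_width"],arm.finger_overhang)
for n in("top","side","wrist"):
    C=cal(n);print(n,C[3].round(3),C[2].round(2).tolist(),C[0][0,0])
    cv2.imwrite(f"pics/{n}0.png",arm.read_camera(n))
E
```

```text
0.0 [ 0.26312046 -0.62099735  0.25232066] [[0.921, 0.39, -0.001], [0.39, -0.921, 0.002], [-0.0, -0.002, -1.0]] [ 1.11437936  1.31266512 -0.00828869] 1.0009622386778971 0.022
top [ 0.465 -0.124  1.101] [[0.01, -1.0, 0.07], [-1.0, -0.01, -0.01], [0.01, -0.07, -1.0]] 459.317324338019
side [0.171 0.458 0.644] [[-0.86, -0.32, 0.4], [-0.51, 0.54, -0.66], [-0.01, -0.78, -0.63]] 439.4728999497957
wrist [ 0.326 -0.596  0.374] [[0.39, -0.89, -0.25], [-0.92, -0.38, -0.1], [-0.0, 0.27, -0.96]] 304.12112482936544
```

View pics/top0.png

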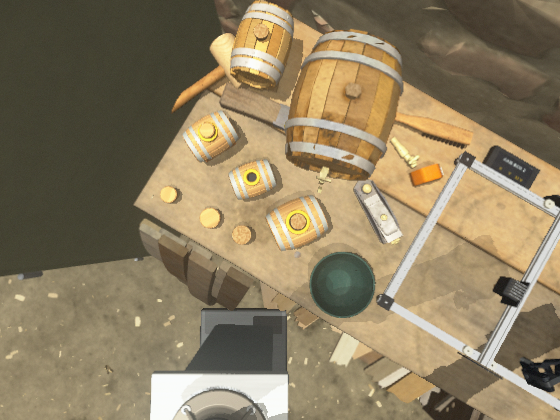

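View pics/side0.png

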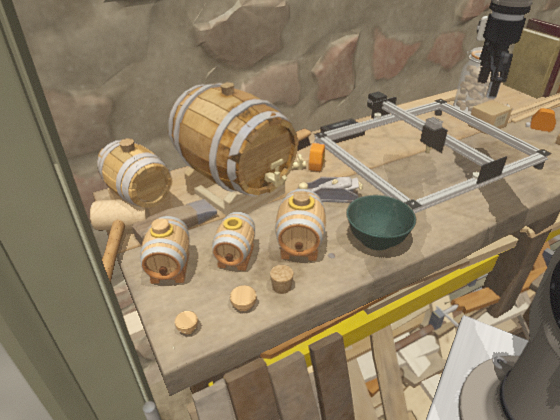

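The top view shows the medium cask with a bung at (208,131), the small open cask at (252,177), and the large cask with its cork at (299,222). The bowl is at (342,283), oak bungs at (169,195) and (210,218), the spare cork at (242,235) and the plane at (378,210).

```bash
python3 - <<'E'
from h import *
im=cv2.imread("pics/top0.png")
cr=im[110:265,130:340]; cv2.imwrite("pics/crop1.png",cv2.resize(cr,None,fx=3.8,fy=3.8,interpolation=cv2.INTER_CUBIC))
hsv=cv2.cvtColor(im,cv2.COLOR_BGR2HSV)
for u,v in[(208,131),(200,131),(252,177),(243,177),(299,222),(287,222),(169,195),(210,218),(242,235),(190,215),(225,215),(342,283)]:print((u,v),hsv[v,u])
C=cal("top")
for u,v,z in[(208,131,.107),(252,177,.095),(299,222,.121),(169,195,.03),(210,218,.03),(242,235,.04),(342,283,.07)]:
  p=onz(C,(u,v),z);print((u,v),p.round(3),np.hypot(p[0],p[1]).round(3))
E
```

```text
(208, 131) [ 26  99 252]
(200, 131) [ 24 110 251]
(252, 177) [ 18  42 104]
(243, 177) [ 25 159 249]
(299, 222) [ 18 118 235]
(287, 222) [ 29 169 251]
(169, 195) [ 23 118 252]
(210, 218) [ 24 113 251]
(242, 235) [ 19 115 240]
(190, 215) [ 18  89 217]
(225, 215) [ 19  88 204]
(342, 283) [ 70  53 111]
(208, 131) [0.697 0.023 0.107] 0.698
(252, 177) [ 0.599 -0.074  0.095] 0.604
(299, 222) [ 0.5   -0.177  0.121] 0.53
(169, 195) [0.563 0.122 0.03 ] 0.576
(210, 218) [0.51  0.026 0.03 ] 0.511
(242, 235) [ 0.472 -0.05   0.04 ] 0.474
(342, 283) [ 0.367 -0.277  0.07 ] 0.46
```

View pics/crop1.png

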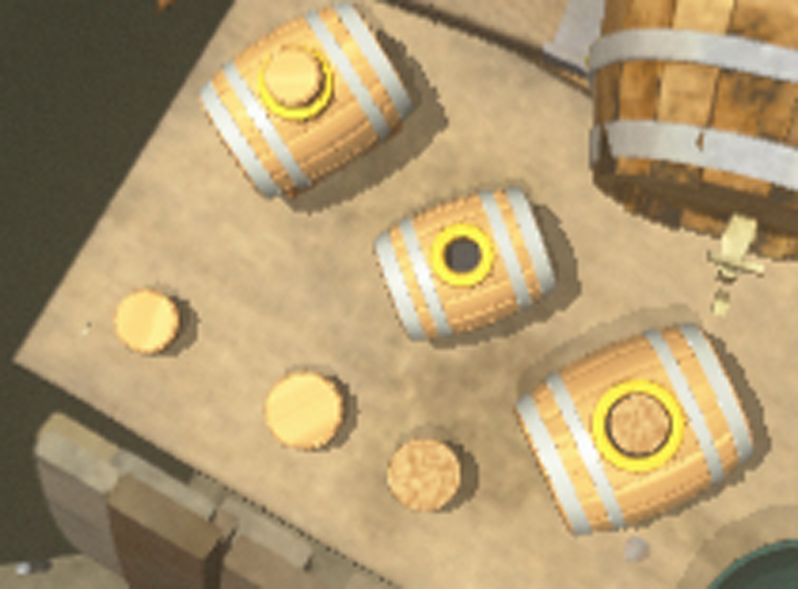

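The crop confirms the sizes: the left bung at crop (148,321) is about 39 mm wide, so it is oak_m. The one at (305,410) is about 48 mm, so it is oak_l. The cork is at (638,424). I'll move above the large cask with the tool's y axis across the row, which is yaw +37° in world.

```bash
python3 - <<'E'
from h import *
print(rel((.5,-.177,.27)))
R=arm.get_obs()["ee_rot"]; print(np.degrees(np.arctan2(R[1][0],R[0][0])))
E
```

```text
[ 0.39134371 -0.31652621 -0.01705024]
22.966164867252687
```

```bash
python3 -m inch '[[[0.03,-0.025,-0.04],[0,0,-6],0.06],[[0.07,-0.056,-0.05],[0,0,-12],0.06],[[0.10,-0.08,-0.05],[0,0,-18],0.06],[[0.132,-0.106,-0.05],[0,0,-24],0.06],[[0.164,-0.132,-0.05],[0,0,-30],0.06],[[0.196,-0.158,-0.05],[0,0,-37],0.06],[[0.228,-0.184,-0.05],[0,0,-37],0.06],[[0.26,-0.21,-0.04],[0,0,-37],0.06],[[0.292,-0.236,-0.03],[0,0,-37],0.06],[[0.324,-0.262,-0.02],[0,0,-37],0.06],[[0.356,-0.288,-0.02],[0,0,-37],0.06],[[0.391,-0.316,-0.02],[0,0,-37],0.06]]'
cat >> h.py <<'E'
def snap(n,tag):
    C=cal(n);im=arm.read_camera(n);cv2.imwrite(f"pics/{tag}.png",im);return C,im
E
python3 - <<'E'
from h import *
C,im=snap("wrist","w1")
o=arm.get_obs();print(o["clock"],o["position"],o["joint_vel"])
for p in[(.5,-.177,.133),(.599,-.074,.095),(.367,-.277,.07)]:print(proj(C,p))
E
```

```text
clock: 1.15
position: [0.4901, -0.1943, 0.2728]
ee_rot: [[0.501, 0.866, -0.002], [0.866, -0.501, 0.0], [-0.001, -0.002, -1.0]]
force: [1.2, -0.0, -0.2]
gripper_width: 0.703
finger_force: 0.0
1.2 [ 0.49479979 -0.18467052  0.27350029] [ 2.28558431 -0.92007733  0.01533976 -0.39986451 -1.7449625   0.37109109
 10.82513161]
[279.94315434 179.13955926]
[319.04357161  14.23425931]
[226.46780177 295.28263968]
```

View pics/w1.png

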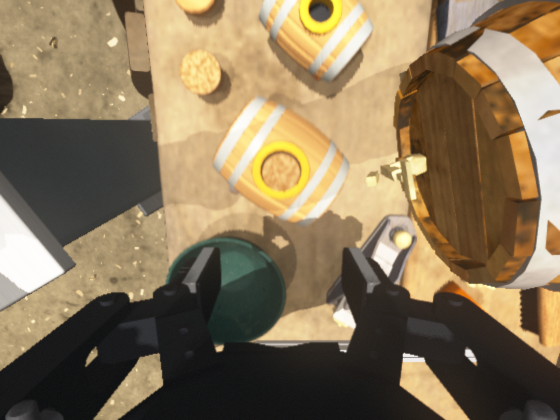

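The wrist view shows the large cask's ring and cork at (281,171), the small cask's hole at (320,14), the spare cork at (201,72) and the bowl at (228,288). The arm was still settling, so I'll measure again at rest.

```bash
cat >> h.py <<'E'
def ring(C,im,guess,z,dia,lo=(22,150,150),hi=(34,255,255)):
    """ellipse fit of outer contour of coloured blob nearest projected guess"""
    m=cv2.inRange(cv2.cvtColor(im,cv2.COLOR_BGR2HSV),lo,hi)
    m=cv2.morphologyEx(m,cv2.MORPH_OPEN,np.ones((2,2)))
    g=proj(C,(guess[0],guess[1],z));best=None
    for c in cv2.findContours(m,cv2.RETR_EXTERNAL,cv2.CHAIN_APPROX_NONE)[0]:
        if len(c)<25:continue
        e=cv2.fitEllipse(cv2.convexHull(c) if len(cv2.convexHull(c))>5 else c);d=np.hypot(*(np.array(e[0])-g))
        if best is None or d<best[0]:best=(d,e)
    e=best[1];p=onz(C,e[0],z);depth=(C[2].T@(p-C[3]))[2]
    print("ell",np.round(e[0],1),np.round(e[1],1),"mm",np.round(np.array(e[1])*depth/C[0][0,0]*1000,1),"want",dia,"pos",p.round(4),"rel",rel(p).round(4))
    return p
E
python3 - <<'E'
from h import *
for i in range(2): C,im=snap("wrist","w2")
o=arm.get_obs();print(o["clock"],o["position"],abs(o["joint_vel"]).max())
h=cv2.cvtColor(im,cv2.COLOR_BGR2HSV)
ring(C,im,(.5,-.177),.121,53)
u,v=map(int,proj(C,(.5,-.177,.133)));print(h[v-4:v+5:4,u-30:u+31:5].tolist())
ring(C,im,(.5,-.177),.133,33,(5,60,60),(21,255,255))
E
```

```text
1.3 [ 0.49185643 -0.19210724  0.27359881] 4.306190290693413
ell [281.7 181. ] [56.1 56.9] mm [51.3 52.1] want 53 pos [ 0.5029 -0.1746  0.121 ] rel [0.0204 0.001  0.1526]
[[[21, 124, 251], [27, 187, 253], [22, 191, 240], [20, 111, 246], [17, 137, 234], [18, 129, 238], [16, 148, 228], [19, 122, 242], [16, 149, 227], [18, 131, 236], [17, 152, 196], [26, 187, 254], [20, 135, 248]], [[21, 126, 250], [26, 185, 253], [26, 186, 253], [16, 153, 224], [18, 132, 235], [18, 125, 239], [19, 126, 240], [19, 117, 244], [17, 138, 233], [19, 115, 243], [20, 187, 229], [26, 187, 254], [20, 129, 248]], [[19, 134, 245], [24, 175, 249], [27, 189, 254], [17, 142, 223], [16, 152, 223], [16, 149, 222], [18, 125, 239], [18, 128, 237], [18, 131, 236], [17, 131, 235], [27, 186, 254], [26, 185, 253], [20, 30, 245]]]
ell [236.3 208.2] [572.1 633.2] mm [513.1 567.8] want 33 pos [ 0.4564 -0.1743  0.133 ] rel [-0.0022 -0.0395  0.1406]
```

```bash
python3 -m inch '[[[0.02,0.001,0.0],[0,0,0],0.06],[[0.02,0.001,0.03],[0,0,0],0.06],[[0.02,0.001,0.06],[0,0,0],0.06],[[0.02,0.001,0.08],[0,0,0],0.06],[[0.02,0.001,0.08],[0,0,0],0.06],[[0.02,0.001,0.08],[0,0,0],0.06]]'; python3 - <<'E'
from h import *
for i in range(2): C,im=snap("wrist","w3")
o=arm.get_obs();print(o["clock"],o["position"],abs(o["joint_vel"]).max())
p=ring(C,im,(.5,-.175),.121,53)
E
```

```text
clock: 1.8
position: [0.5002, -0.1803, 0.1931]
ee_rot: [[0.502, 0.865, -0.002], [0.865, -0.502, 0.0], [-0.001, -0.002, -1.0]]
force: [-0.8, 0.2, 0.2]
gripper_width: 0.704
finger_force: 0.0
1.9 [ 0.50191599 -0.18026509  0.19512391] 0.6051377853618722
ell [276.8 214. ] [66.9 76.2] mm [44.8 51.1] want 53 pos [ 0.504  -0.1723  0.121 ] rel [ 0.0079 -0.0024  0.0741]
```

View pics/w3.png

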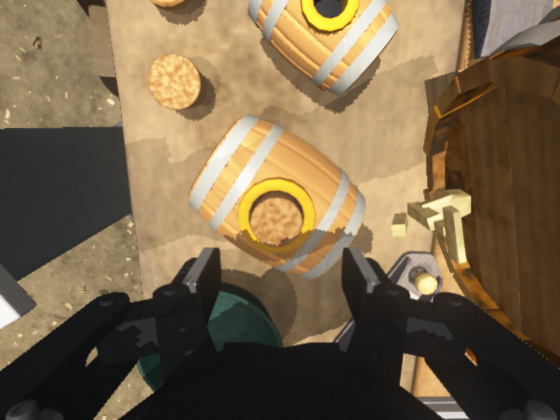

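The ring is at about (277,216) with the cork inside it, and the fingers straddle column 280. The pose readings look noisy, so I'll check by averaging.

```bash
python3 -m inch '[[[0.005,-0.002,0.0],[0,0,0],0.06],[[0.005,-0.002,0.0],[0,0,0],0.06]]' >/dev/null; python3 - <<'E'
from h import *
P=[];Q=[]
for i in range(5):
    C,im=snap("wrist","w4");P.append(C[3]);Q.append(arm.get_obs()["position"]);print(Q[-1].round(4));p=ring(C,im,(.503,-.174),.121,53)
for z in(.12,.14,.1951-.003):print(proj(C,np.append(np.mean(Q,0)[:2],z)))
E
```

```text
[ 0.5028 -0.1735  0.195 ]
ell [280.4 220.2] [58.6 73.4] mm [39.7 49.7] want 53 pos [ 0.5056 -0.1705  0.121 ] rel [0.004  0.0007 0.074 ]
[ 0.5026 -0.1738  0.1947]
ell [280.4 219.8] [58.7 73.3] mm [39.7 49.6] want 53 pos [ 0.5055 -0.1704  0.121 ] rel [0.0043 0.0008 0.0737]
[ 0.5024 -0.174   0.1945]
ell [280.4 219. ] [57.6 73.8] mm [38.8 49.8] want 53 pos [ 0.5056 -0.1701  0.121 ] rel [0.005  0.0007 0.0735]
[ 0.5022 -0.1741  0.1943]
ell [281.  219.1] [58.4 74.5] mm [39.4 50.2] want 53 pos [ 0.5057 -0.1705  0.121 ] rel [0.0048 0.0012 0.0733]
[ 0.5021 -0.1741  0.1941]
ell [280.6 220.5] [62.  74.5] mm [41.8 50.2] want 53 pos [ 0.5049 -0.1712  0.121 ] rel [0.0039 0.0009 0.0731]
[279.48906826 224.94862099]
[279.3675885  235.43280829]
[278.89161012 276.5311802 ]
```

```bash
python3 -m inch '[[[0,0.001,0.03],[0,0,0],0.06],[[0,0.001,0.048],[0,0,0],0.055],[[0,0.001,0.048],[0,0,0],0.045],[[0,0.001,0.048],[0,0,0],0.045],[[0,0.001,0.048],[0,0,0],0.02],[[0,0.001,0.048],[0,0,0],0.02],[[0,0.001,0.048],[0,0,0],0.02],[[0,0.001,0.048],[0,0,0],0.02],[[0,0.001,0.048],[0,0,0],0.02]]' 30
```

```text
clock: 3.07
position: [0.5032, -0.1744, 0.1469]
ee_rot: [[0.501, 0.866, 0.001], [0.866, -0.501, -0.0], [0.0, 0.001, -1.0]]
force: [-2.6, 1.3, 6.7]
gripper_width: 0.368
finger_force: 30.1
```

```bash
python3 -m inch '[[[0,0,-0.03],[0,0,0],0.02],[[0,0,-0.065],[0,0,0],0.02],[[-0.03,-0.013,-0.07],[0,0,0],0.02],[[-0.065,-0.027,-0.07],[0,0,0],0.02],[[-0.1,-0.042,-0.07],[0,0,0],0.02],[[-0.135,-0.057,-0.07],[0,0,0],0.02],[[-0.157,-0.066,-0.06],[0,0,0],0.02],[[-0.157,-0.066,-0.04],[0,0,0],0.02],[[-0.157,-0.066,-0.04],[0,0,0],0.02]]'; python3 - <<'E'
from h import *
C,im=snap("wrist","w5")
cv2.imwrite("pics/w5s.png",np.hstack([im[100:,100:460],arm.read_camera("side")[150:350,180:460].repeat(1,0) if 0 else cv2.resize(arm.read_camera("side")[120:360,200:500],(400,320))]))
print(rel((.367,-.277,.07)))
E
```

```text
clock: 3.82
position: [0.3647, -0.2781, 0.1841]
ee_rot: [[0.504, 0.864, -0.002], [0.864, -0.504, 0.001], [-0.0, -0.002, -1.0]]
force: [-0.6, 0.1, -1.1]
gripper_width: 0.369
finger_force: 29.9
[-0.0002189  -0.00065236  0.11613044]
```

View pics/w5s.png

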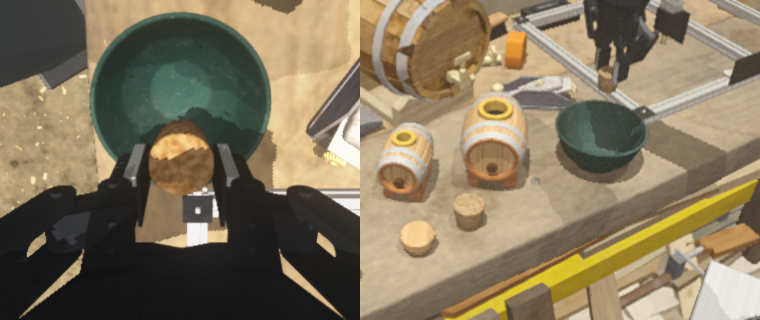

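The cork is held. The bowl rim's centre is at about wrist (280,196), and I'll cross-check its position.

```bash
python3 - <<'E'
from h import *
C=cal("wrist");p=onz(C,(280,192),.07);print(p,rel(p))
T=cal("top");im=cv2.imread("pics/top0.png");m=cv2.inRange(cv2.cvtColor(im,cv2.COLOR_BGR2HSV),(55,30,20),(95,255,170))
c=max(cv2.findContours(m,0,1)[0],key=cv2.contourArea);e=cv2.fitEllipse(cv2.convexHull(c));print(e,onz(T,e[0],.07))
E
```

```text
[ 0.37478552 -0.2652976   0.07      ] [0.0138086  0.00023633 0.11613624]
((341.8507080078125, 284.4597473144531), (64.25191497802734, 65.38440704345703), 157.84735107421875) [ 0.36393143 -0.27631535  0.07      ]
```

```bash
python3 -m inch '[[[0.005,0,0.04],[0,0,0],0.02],[[0.005,0,0.08],[0,0,0],0.02],[[0.005,0,0.11],[0,0,0],0.02],[[0.005,0,0.11],[0,0,0],0.02],[[0.005,0,0.11],[0,0,0],0.05],[[0.005,0,0.11],[0,0,0],0.06],[[0.005,0,0.11],[0,0,0],0.06],[[0.005,0,0.08],[0,0,0],0.06],[[0.005,0,0.04],[0,0,0],0.06],[[0.005,0,0],[0,0,0],0.06],[[0.005,0,-0.04],[0,0,0],0.06],[[0.005,0,-0.08],[0,0,0],0.06]]'; python3 - <<'E'
from h import *
C,im=snap("wrist","w6");print(arm.get_obs()["position"],"rel m",rel((.697,.023,.25)))
E
```

```text
clock: 4.92
position: [0.3698, -0.2728, 0.2701]
ee_rot: [[0.5, 0.866, 0.003], [0.866, -0.5, -0.002], [-0.0, 0.004, -1.0]]
force: [1.1, -1.3, -0.8]
gripper_width: 0.706
finger_force: 0.0
[ 0.37341112 -0.27482561  0.27786207] rel m [0.4198066  0.13069692 0.02944291]
```

View pics/w6.png

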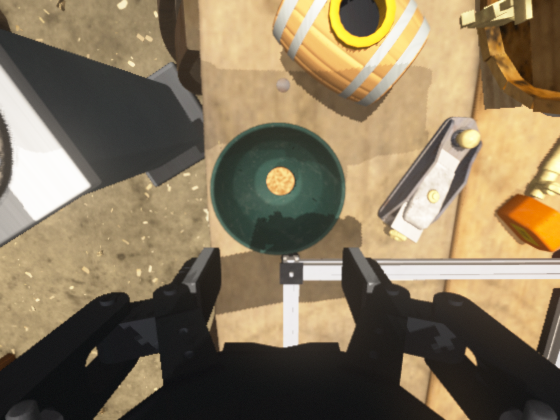

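The cork is lying in the bowl at (281,181). Next is the medium cask, going round the front of the big one.

```bash
python3 -m inch '[[[0.04,-0.004,0],[0,0,0],0.06],[[0.08,-0.008,0],[0,0,0],0.06],[[0.12,-0.012,0],[0,0,0],0.06],[[0.16,-0.016,0],[0,0,0],0.06],[[0.2,-0.02,0],[0,0,0],0.06],[[0.24,-0.01,0],[0,0,0],0.06],[[0.27,0.02,0],[0,0,0],0.06],[[0.3,0.045,0],[0,0,0],0.06],[[0.33,0.07,0],[0,0,0],0.06],[[0.36,0.095,0.01],[0,0,0],0.06],[[0.39,0.12,0.02],[0,0,0],0.06],[[0.42,0.13,0.03],[0,0,0],0.06]]';python3 -m inch '[[[0,0,0],[0,0,0],0.06],[[0,0,0],[0,0,0],0.06],[[0,0,0],[0,0,0],0.06]]'; python3 - <<'E'
from h import *
for i in range(3):C,im=snap("wrist","w7")
print(arm.get_obs()["position"],[proj(C,p) for p in[(.697,.023,.121),(.599,-.074,.095)]])
T,ti=snap("top","top1")
E
```

```text
clock: 5.97
position: [0.696, 0.0238, 0.2376]
ee_rot: [[0.504, 0.864, 0.005], [0.864, -0.504, -0.001], [0.001, 0.005, -1.0]]
force: [-0.2, -1.0, 0.7]
gripper_width: 0.707
finger_force: 0.0
clock: 6.22
position: [0.6925, 0.0251, 0.2374]
ee_rot: [[0.501, 0.866, 0.002], [0.866, -0.501, -0.001], [0.0, 0.002, -1.0]]
force: [0.3, 0.1, 0.5]
gripper_width: 0.706
finger_force: 0.0
[0.6921903  0.02401614 0.23741976] [array([285.14125358, 206.66892805]), array([248.7143391 , 326.48801623])]
```

View pics/w7.png

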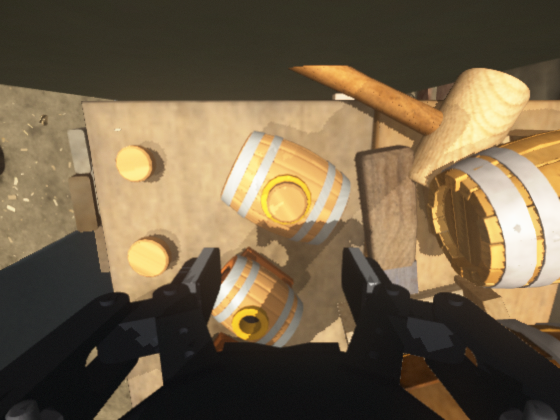

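The small bung's head is at about (288,203) inside the ring (287,200), the two oak bungs are at (134,163) and (149,257), and the small hole is at (250,322).

```bash
python3 - <<'E'
from h import *
im=cv2.imread("pics/w7.png");C=cal("wrist");hsv=cv2.cvtColor(im,cv2.COLOR_BGR2HSV)
print("col288",[(v,*hsv[v,288].tolist()) for v in range(174,236,2)])
print("row204",[(u,*hsv[204,u].tolist()) for u in range(258,318,3)])
p=onz(C,(288.5,203.5),.121);print(p,rel(p))
E
```

```text
col288 [(174, 18, 166, 210), (176, 27, 183, 249), (178, 28, 182, 254), (180, 24, 191, 248), (182, 15, 156, 159), (184, 16, 148, 222), (186, 18, 143, 238), (188, 19, 136, 246), (190, 19, 135, 245), (192, 19, 135, 246), (194, 20, 136, 246), (196, 20, 134, 247), (198, 19, 135, 247), (200, 20, 133, 248), (202, 20, 133, 248), (204, 20, 131, 250), (206, 21, 128, 251), (208, 22, 125, 252), (210, 23, 123, 252), (212, 23, 122, 253), (214, 22, 123, 252), (216, 22, 128, 251), (218, 21, 129, 251), (220, 20, 134, 247), (222, 18, 170, 210), (224, 18, 162, 231), (226, 16, 152, 207), (228, 16, 150, 219), (230, 15, 153, 165), (232, 15, 150, 131), (234, 14, 150, 122)]
row204 [(258, 20, 131, 249), (261, 23, 166, 248), (264, 28, 180, 253), (267, 21, 148, 243), (270, 21, 126, 250), (273, 21, 125, 251), (276, 21, 128, 250), (279, 25, 104, 253), (282, 25, 111, 253), (285, 22, 126, 251), (288, 20, 131, 250), (291, 20, 135, 247), (294, 19, 136, 246), (297, 19, 138, 245), (300, 19, 136, 245), (303, 19, 136, 245), (306, 16, 152, 210), (309, 23, 196, 245), (312, 20, 132, 250), (315, 17, 42, 219)]
[0.70064826 0.02412825 0.121     ] [0.0042545  0.00710991 0.11622624]
```

```bash
python3 -m inch '[[[0.005,0.006,0.03],[0,0,0],0.06],[[0.005,0.006,0.06],[0,0,0],0.06],[[0.005,0.006,0.065],[0,0,0],0.06],[[0.005,0.006,0.065],[0,0,0],0.06],[[0.005,0.006,0.065],[0,0,0],0.06],[[0.005,0.006,0.065],[0,0,0],0.06]]' >/dev/null
cat >> h.py <<'E'
def radial(C,im,guess,z,dia,lo,hi,last=False,n=72):
    """rays from guess pixel: edge of the mask (first exit, or last member), ellipse fit"""
    m=cv2.inRange(cv2.cvtColor(im,cv2.COLOR_BGR2HSV),lo,hi)>0
    p=onz(C,guess,z);r=dia/2000*C[0][0,0]/(C[2].T@(p-C[3]))[2];pts=[]
    for a in np.linspace(0,2*np.pi,n,endpoint=False):
        s=np.arange(0.6*r,1.35*r,.25);q=np.array(guess)+s[:,None]*[np.cos(a),np.sin(a)]
        k=m[q[:,1].round().astype(int),q[:,0].round().astype(int)]
        i=(np.where(k)[0][-1:] if last else np.where(~k)[0][:1])
        if len(i) and (last or i[0]>0):pts.append(q[i[0]])
    pts=np.array(pts,np.float32)
    for _ in range(3):
        e=cv2.fitEllipse(pts);d=np.linalg.norm(pts-e[0],axis=1);pts=pts[abs(d-np.median(d))<.12*np.median(d)]
    p=onz(C,e[0],z);sc=(C[2].T@(p-C[3]))[2]/C[0][0,0]*1000
    print("ell",np.round(e[0],1),"mm",np.round(np.array(e[1])*sc,1),"want",dia,len(pts),"pos",p.round(4),"rel",rel(p).round(4));return p
HEAD=((12,60,170),(24,146,255));BRASS=((22,155,120),(34,255,255))
E
python3 - <<'E'
from h import *
for i in range(2):C,im=snap("wrist","w8")
print(arm.get_obs()["position"])
g=proj(C,(.7005,.0245,.121));print(g)
radial(C,im,g,.121,34,*HEAD)
g=proj(C,(.7005,.0245,.107));radial(C,im,g,.107,44,*BRASS,last=True)
cv2.imwrite("pics/w8c.png",cv2.resize(im[150:290,200:360],None,fx=3,fy=3))
E
```

```text
[0.70111258 0.0268996  0.17293508]
[280.03084489 240.95065668]
ell [276.2 234.1] mm [22.4 26.9] want 34 27 pos [0.7008 0.0295 0.121 ] rel [ 0.002  -0.0018  0.0519]
ell [277.4 230.7] mm [35.8 40.7] want 44 40 pos [0.6998 0.0268 0.107 ] rel [-0.0009 -0.0012  0.0659]
```

View pics/w8c.png

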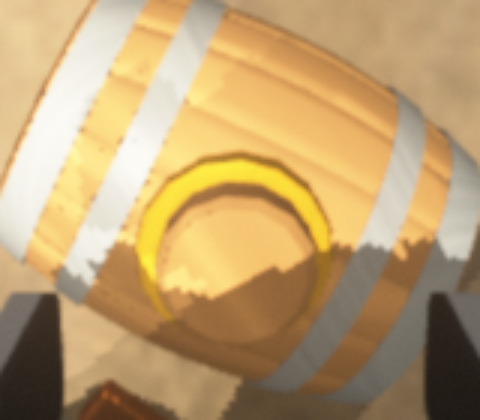

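Head spans crop columns 158–316 and rows 193–345, which puts its centre at full (279,239.7). That is about 2 mm behind the TCP. I'll correct for it and grasp.

```bash
python3 - <<'E'
from h import *
C=cal("wrist");p=onz(C,(279,239.7),.121);print(p,rel(p),arm.get_obs()["position"])
E
python3 -m inch '[[[-0.002,0,0.02],[0,0,0],0.06],[[-0.002,0,0.041],[0,0,0],0.05],[[-0.002,0,0.041],[0,0,0],0.045],[[-0.002,0,0.041],[0,0,0],0.045],[[-0.002,0,0.041],[0,0,0],0.02],[[-0.002,0,0.041],[0,0,0],0.02],[[-0.002,0,0.041],[0,0,0],0.02],[[-0.002,0,0.041],[0,0,0],0.02]]' 30
```

```text
[0.7002985  0.02559653 0.121     ] [-0.00163134 -0.00018932  0.05193184] [0.70111258 0.0268996  0.17293508]
clock: 7.68
position: [0.7002, 0.0254, 0.1316]
ee_rot: [[0.501, 0.866, 0.003], [0.866, -0.501, 0.0], [0.002, 0.002, -1.0]]
force: [-0.3, -0.2, 6.4]
gripper_width: 0.371
finger_force: 30.3
```

```bash
python3 -m inch '[[[0,0,-0.03],[0,0,0],0.02],[[0,0,-0.06],[0,0,0],0.02],[[-0.03,-0.006,-0.068],[0,0,0],0.02],[[-0.065,-0.014,-0.068],[0,0,0],0.02],[[-0.1,-0.021,-0.068],[0,0,0],0.02],[[-0.135,-0.028,-0.065],[0,0,0],0.02],[[-0.172,-0.037,-0.06],[0,0,0],0.02],[[-0.172,-0.037,-0.05],[0,0,0],0.02],[[-0.172,-0.037,-0.04],[0,0,0],0.02],[[-0.172,-0.037,-0.04],[0,0,0],0.02],[[-0.172,-0.037,-0.04],[0,0,0],0.02],[[-0.172,-0.037,-0.04],[0,0,0],0.02]]'
python3 - <<'E'
from h import *
for i in range(4):C,im=snap("wrist","w9")
o=arm.get_obs();print(o["position"],o["clock"],o["gripper_width"])
g=proj(C,(.602,-.0715,.095));print(g)
radial(C,im,g,.095,38,*BRASS,last=True)
cv2.imwrite("pics/w9c.png",cv2.resize(im[100:340,160:400],None,fx=2.5,fy=2.5))
E
```

```text
clock: 8.68
position: [0.5821, -0.1036, 0.1701]
ee_rot: [[0.498, 0.867, 0.001], [0.867, -0.498, 0.001], [0.001, 0.0, -1.0]]
force: [0.1, 0.4, -0.3]
gripper_width: 0.372
finger_force: 30.1
[ 0.58163427 -0.10455988  0.17005879] 8.8833 0.3746106124804786
[281.03389158 168.82388424]
ell [280.2 169.2] mm [36.  36.5] want 38 72 pos [ 0.6014 -0.0715  0.095 ] rel [0.0385 0.0006 0.0751]
```

View pics/w9c.png

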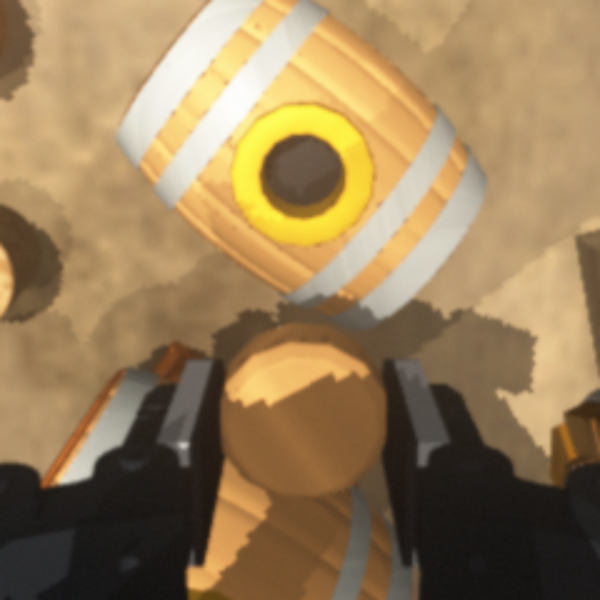

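The small hole's ring is at (280.2,169.2), fitted cleanly. The held bung's head top is at about (281,266), which I'll convert to an in-hand offset.

```bash
python3 - <<'E'
from h import *
C=cal("wrist");o=arm.get_obs();z=o["position"][2]-.0106
for v in(264,266,268):
  p=onz(C,(281.2,v),z);print(rel(p), proj(C,o["position"]-[0,0,.0106]))
E
```

```text
[0.00233661 0.00112622 0.01060197] [278.83628632 268.46897742]
[0.00129051 0.00112599 0.01060139] [278.83628632 268.46897742]
[0.00024031 0.00112576 0.01060082] [278.83628632 268.46897742]
```

```bash
python3 -m inch '[[[0.02,0,0],[0,0,0],0.02],[[0.0375,-0.0005,0],[0,0,0],0.02],[[0.0375,-0.0005,0.0],[0,0,0],0.02],[[0.0375,-0.0005,0.01],[0,0,0],0.02],[[0.0375,-0.0005,0.02],[0,0,0],0.02],[[0.0375,-0.0005,0.025],[0,0,0],0.02],[[0.0375,-0.0005,0.025],[0,0,0],0.02],[[0.0375,-0.0005,0.025],[0,0,0],0.02],[[0.0375,-0.0005,0.025],[0,0,0],0.02],[[0.0375,-0.0005,0.025],[0,0,0],0.02]]'; python3 - <<'E'
from h import *
for i in range(2):C,im=snap("wrist","w10")
print(arm.get_obs()["position"],rel((.6014-.001*.5-.0011*.866,-.0715-.001*.866+.0011*.5,.1196)))
E
```

```text
clock: 9.72
position: [0.5995, -0.0729, 0.1451]
ee_rot: [[0.501, 0.865, 0.001], [0.865, -0.501, -0.0], [0.0, 0.001, -1.0]]
force: [0.6, -0.2, 0.6]
gripper_width: 0.368
finger_force: 30.1
[ 0.59957089 -0.07272219  0.1451222 ] [ 0.00096527 -0.00014584  0.02552239]
```

```bash
python3 -m inch '[[[0.001,0,0.006],[0,0,0],0.02],[[0.001,0,0.01],[0,0,0],0.02],[[0.001,0,0.014],[0,0,0],0.02],[[0.001,0,0.017],[0,0,0],0.02],[[0.001,0,0.02],[0,0,0],0.02],[[0.001,0,0.022],[0,0,0],0.02],[[0.001,0,0.024],[0,0,0],0.02],[[0.001,0,0.025],[0,0,0],0.02],[[0.001,0,0.025],[0,0,0],0.02]]'
```

```text
clock: 10.57
position: [0.6003, -0.0714, 0.1198]
ee_rot: [[0.5, 0.866, 0.001], [0.866, -0.5, 0.0], [0.001, 0.001, -1.0]]
force: [1.4, 0.3, -0.4]
gripper_width: 0.372
finger_force: 30.1
```

```bash
python3 -m inch '[[[0,0,0],[0,0,0],0.05],[[0,0,0],[0,0,0],0.06],[[0,0,0],[0,0,0],0.06],[[0,0,-0.03],[0,0,0],0.06],[[-0.02,0,-0.06],[0,0,0],0.06],[[-0.04,0,-0.08],[0,0,0],0.06],[[-0.04,0,-0.08],[0,0,0],0.06]]'; python3 - <<'E'
from h import *
C,im=snap("wrist","w11");cv2.imwrite("pics/w11c.png",cv2.resize(im[100:260,180:380],None,fx=3,fy=3))
print(rel((.566,.1245,.14)),proj(C,(.601,-.0715,.109)))
E
```

```text
clock: 11.15
position: [0.5804, -0.111, 0.2039]
ee_rot: [[0.505, 0.863, 0.005], [0.863, -0.505, -0.004], [-0.001, 0.006, -1.0]]
force: [0.5, -1.7, -0.4]
gripper_width: 0.703
finger_force: 0.0
[ 0.1946367  -0.13022519  0.06127797] [275.5843454  156.04571133]
```

View pics/w11c.png

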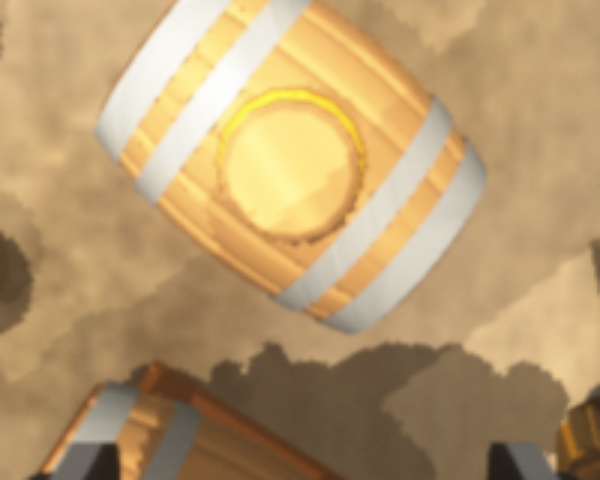

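The small bung is seated evenly on the brass, with its head at crop (291,172). On to oak_m.

```bash
python3 -m inch '[[[0.028,-0.021,0],[0,0,0],0.06],[[0.056,-0.042,0],[0,0,0],0.06],[[0.085,-0.063,0],[0,0,0],0.06],[[0.115,-0.085,0],[0,0,0],0.06],[[0.145,-0.108,0.02],[0,0,0],0.06],[[0.165,-0.13,0.04],[0,0,0],0.06],[[0.165,-0.13,0.06],[0,0,0],0.06],[[0.165,-0.13,0.06],[0,0,0],0.06],[[0.165,-0.13,0.06],[0,0,0],0.06],[[0.165,-0.13,0.06],[0,0,0],0.06]]'; python3 - <<'E'
from h import *
for i in range(3):C,im=snap("wrist","w12")
o=arm.get_obs();print(o["position"]);g=proj(C,(.566,.1245,.03));print(g)
h=cv2.cvtColor(im,cv2.COLOR_BGR2HSV);u,v=g.astype(int)
print("row",[(x,*h[v,x].tolist()) for x in range(u-40,u+41,4)]);print("col",[(y,*h[y,u].tolist()) for y in range(v-40,v+41,4)])
radial(C,im,g,.03,40,(10,60,150),(30,135,255))
radial(C,im,g,.03,40,(10,60,225),(30,255,255))
E
```

```text
clock: 12.03
position: [0.5503, 0.1007, 0.1399]
ee_rot: [[0.502, 0.865, -0.0], [0.865, -0.502, -0.0], [-0.0, 0.0, -1.0]]
force: [-0.2, -0.1, 1.4]
gripper_width: 0.705
finger_force: 0.0
[0.55088847 0.10050487 0.14074637]
[280.67268254 175.21243856]
row [(240, 19, 85, 230), (244, 19, 86, 232), (248, 19, 88, 232), (252, 18, 91, 232), (256, 17, 117, 229), (260, 21, 127, 249), (264, 21, 129, 250), (268, 21, 125, 250), (272, 21, 126, 250), (276, 21, 126, 250), (280, 21, 128, 250), (284, 21, 129, 250), (288, 21, 128, 250), (292, 21, 130, 250), (296, 20, 129, 250), (300, 20, 129, 250), (304, 18, 140, 240), (308, 16, 110, 172), (312, 17, 99, 213), (316, 17, 99, 212), (320, 17, 96, 208)]
col [(135, 19, 89, 236), (139, 19, 88, 235), (143, 18, 94, 229), (147, 15, 128, 195), (151, 24, 113, 253), (155, 26, 99, 255), (159, 26, 100, 255), (163, 25, 105, 254), (167, 25, 107, 254), (171, 22, 124, 252), (175, 21, 128, 250), (179, 21, 128, 250), (183, 23, 120, 253), (187, 24, 113, 254), (191, 23, 115, 254), (195, 22, 119, 252), (199, 18, 102, 226), (203, 19, 93, 232), (207, 20, 90, 235), (211, 19, 90, 235), (215, 20, 89, 235)]
ell [281.3 172.4] mm [35.1 37.4] want 40 58 pos [0.5675 0.1261 0.03  ] rel [0.0304 0.0013 0.1108]
ell [281.2 172.4] mm [38.4 38.8] want 40 59 pos [0.5674 0.1262 0.03  ] rel [0.0304 0.0012 0.1108]
```

```bash
python3 -m inch '[[[0.03,0,0.01],[0,0,0],0.06],[[0.03,0,0.05],[0,0,0],0.06],[[0.03,0,0.08],[0,0,0],0.06],[[0.03,0,0.09],[0,0,0],0.055],[[0.03,0,0.098],[0,0,0],0.05],[[0.03,0,0.0995],[0,0,0],0.05],[[0.03,0,0.0995],[0,0,0],0.05]]'; python3 -c "
from h import *
print(rel((.5674,.1262,.041)))"
```

```text
clock: 12.77
position: [0.5657, 0.1273, 0.0412]
ee_rot: [[0.501, 0.865, 0.001], [0.865, -0.501, 0.0], [0.001, 0.001, -1.0]]
force: [0.4, -0.3, 0.3]
gripper_width: 0.59
finger_force: 0.0
[-9.97830341e-05  2.02997218e-03  2.05243010e-04]
```

```bash
python3 -m inch '[[[0,0,0],[0,0,0],0.02],[[0,0,0],[0,0,0],0.02],[[0,0,0],[0,0,0],0.02],[[0,0,0],[0,0,0],0.02],[[0,0,0],[0,0,0],0.02],[[0,0,-0.04],[0,0,0],0.02],[[0,0,-0.08],[0,0,0],0.02],[[0,0,-0.12],[0,0,0],0.02],[[0,0.01,-0.155],[0,0,0],0.02],[[0,0.02,-0.16],[0,0,0],0.02]]' 30; python3 -m inch '[[[-0.01,0.03,0],[0,0,0],0.02],[[-0.02,0.06,0],[0,0,0],0.02],[[-0.03,0.085,0],[0,0,0],0.02],[[-0.045,0.115,0],[0,0,0],0.02],[[-0.06,0.147,0.01],[0,0,0],0.02],[[-0.06,0.147,0.02],[0,0,0],0.02],[[-0.06,0.147,0.02],[0,0,0],0.02],[[-0.06,0.147,0.02],[0,0,0],0.02],[[-0.06,0.147,0.02],[0,0,0],0.02],[[-0.06,0.147,0.02],[0,0,0],0.02]]'
python3 - <<'E'
from h import *
for i in range(4):C,im=snap("wrist","w13")
o=arm.get_obs();print(o["position"],o["clock"],o["gripper_width"])
g=proj(C,(.700,.026,.107));print(g)
p=radial(C,im,g,.107,44,*BRASS,last=True);radial(C,im,proj(C,p),.107,44,*BRASS,last=True)
cv2.imwrite("pics/w13c.png",cv2.resize(im[100:340,160:400],None,fx=2.5,fy=2.5))
E
```

```text
clock: 13.6
position: [0.5855, 0.1192, 0.2081]
ee_rot: [[0.5, 0.866, 0.011], [0.866, -0.5, 0.003], [0.008, 0.009, -1.0]]
force: [1.6, 0.4, -0.9]
gripper_width: 0.442
finger_force: 30.7
clock: 14.43
position: [0.6793, -0.0063, 0.1812]
ee_rot: [[0.499, 0.867, 0.001], [0.867, -0.499, 0.001], [0.001, 0.001, -1.0]]
force: [0.7, -0.1, 0.1]
gripper_width: 0.442
finger_force: 30.7
[ 0.67942699 -0.00734777  0.180858  ] 14.6333 0.4472493662761288
[281.29676906 168.37060799]
ell [280.3 170.1] mm [41.7 42. ] want 44 72 pos [0.6989 0.0253 0.107 ] rel [0.038  0.0005 0.0739]
ell [280.3 170. ] mm [41.7 42.1] want 44 72 pos [0.6989 0.0254 0.107 ] rel [0.0381 0.0004 0.0739]
```

View pics/w13c.png

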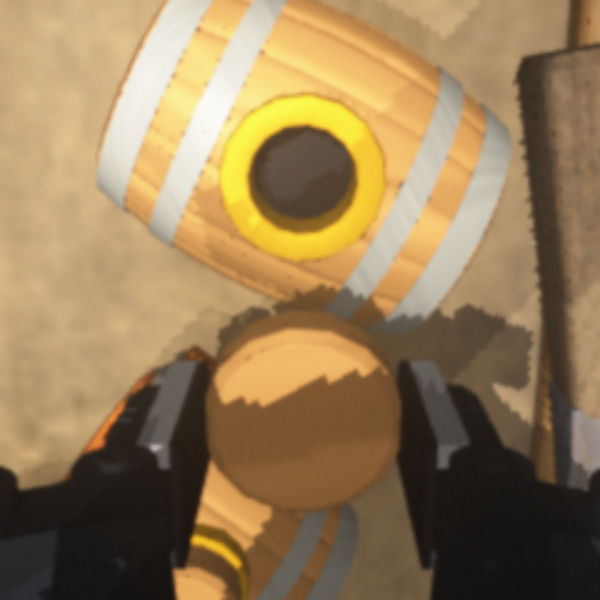

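The medium hole's ring is at (280.3,170) and the held head at (281.6,267), the same offset as before. Inserting.

```bash
python3 -m inch '[[[0.02,0,0],[0,0,0],0.02],[[0.0375,-0.0005,0],[0,0,0],0.02],[[0.0375,-0.0005,0.0],[0,0,0],0.02],[[0.0375,-0.0005,0.01],[0,0,0],0.02],[[0.0375,-0.0005,0.02],[0,0,0],0.02],[[0.0375,-0.0005,0.025],[0,0,0],0.02],[[0.0375,-0.0005,0.025],[0,0,0],0.02],[[0.0375,-0.0005,0.025],[0,0,0],0.02],[[0.0375,-0.0005,0.025],[0,0,0],0.02],[[0.0375,-0.0005,0.025],[0,0,0],0.02]]'; python3 - <<'E'
from h import *
for i in range(2):C,im=snap("wrist","w14")
print(arm.get_obs()["position"],rel((.6978,.0253,.1316)))
E
```

```text
clock: 15.47
position: [0.698, 0.0244, 0.1557]
ee_rot: [[0.501, 0.866, 0.001], [0.866, -0.501, 0.0], [0.0, 0.001, -1.0]]
force: [0.5, 0.8, 0.1]
gripper_width: 0.444
finger_force: 30.7
[0.69801062 0.02458401 0.15570711] [ 0.00050309 -0.00055714  0.02410698]
```

```bash
python3 -m inch '[[[0.0005,-0.0005,0.006],[0,0,0],0.02],[[0.0005,-0.0005,0.01],[0,0,0],0.02],[[0.0005,-0.0005,0.014],[0,0,0],0.02],[[0.0005,-0.0005,0.017],[0,0,0],0.02],[[0.0005,-0.0005,0.02],[0,0,0],0.02],[[0.0005,-0.0005,0.022],[0,0,0],0.02],[[0.0005,-0.0005,0.0235],[0,0,0],0.02],[[0.0005,-0.0005,0.0235],[0,0,0],0.02],[[0.0005,-0.0005,0.0235],[0,0,0],0.02]]'
```

```text
clock: 16.32
position: [0.6981, 0.026, 0.1332]
ee_rot: [[0.5, 0.866, 0.001], [0.866, -0.5, 0.0], [0.001, 0.001, -1.0]]
force: [-1.2, 1.5, 8.7]
gripper_width: 0.447
finger_force: 31.4
```

```bash
python3 -m inch '[[[0,0,0],[0,0,0],0.055],[[0,0,0],[0,0,0],0.065],[[0,0,0],[0,0,0],0.065],[[0,0,-0.03],[0,0,0],0.065],[[-0.02,0,-0.06],[0,0,0],0.065],[[-0.04,0,-0.08],[0,0,0],0.065],[[-0.04,0,-0.08],[0,0,0],0.065],[[-0.04,0,-0.08],[0,0,0],0.065],[[-0.04,0,-0.08],[0,0,0],0.065]]'; python3 - <<'E'
from h import *
for i in range(2):C,im=snap("wrist","w15")
cv2.imwrite("pics/w15c.png",cv2.resize(im[100:260,180:380],None,fx=3,fy=3))
g=proj(C,(.6985,.0253,.121));h=cv2.cvtColor(im,cv2.COLOR_BGR2HSV);u,v=g.astype(int)
print("row",[(x,*h[v,x].tolist()) for x in range(u-33,u+34,3)]);print("col",[(y,*h[y,u].tolist()) for y in range(v-33,v+34,3)])
radial(C,im,g,.121,40,(10,60,225),(30,140,255))
print(arm.get_obs()["position"],rel((.4995,.004,.14)))
E
```

```text
clock: 17.07
position: [0.6771, -0.0091, 0.2109]
ee_rot: [[0.501, 0.866, -0.001], [0.866, -0.501, 0.0], [-0.0, -0.001, -1.0]]
force: [-0.5, 0.2, -0.3]
gripper_width: 0.761
finger_force: 0.0
row [(249, 19, 135, 245), (252, 17, 142, 236), (255, 18, 160, 223), (258, 19, 138, 244), (261, 21, 131, 250), (264, 20, 130, 250), (267, 20, 132, 250), (270, 21, 132, 249), (273, 20, 130, 249), (276, 20, 131, 249), (279, 20, 133, 249), (282, 20, 133, 249), (285, 20, 132, 249), (288, 20, 134, 248), (291, 20, 135, 248), (294, 20, 135, 248), (297, 20, 136, 248), (300, 17, 146, 234), (303, 17, 146, 233), (306, 17, 147, 233), (309, 16, 154, 190), (312, 18, 181, 194), (315, 17, 149, 230)]
col [(130, 20, 135, 248), (133, 27, 188, 244), (136, 19, 155, 231), (139, 19, 134, 246), (142, 22, 123, 250), (145, 23, 121, 250), (148, 22, 124, 250), (151, 22, 128, 250), (154, 20, 131, 250), (157, 20, 131, 250), (160, 20, 132, 249), (163, 20, 133, 249), (166, 20, 134, 249), (169, 18, 141, 240), (172, 18, 145, 236), (175, 19, 138, 244), (178, 19, 136, 247), (181, 20, 137, 246), (184, 19, 136, 245), (187, 18, 139, 243), (190, 16, 152, 212), (193, 15, 155, 171), (196, 16, 151, 223)]
ell [281.9 162.9] mm [33.5 35.9] want 40 64 pos [0.6984 0.0257 0.121 ] rel [0.0403 0.0018 0.0891]
[ 0.67687542 -0.00830811  0.21013838] [-0.07787571 -0.15964563  0.07058023]
```

```bash
python3 -m inch '[[[-0.015,-0.03,0],[0,0,0],0.07],[[-0.03,-0.062,0],[0,0,0],0.07],[[-0.045,-0.094,0],[0,0,0],0.07],[[-0.062,-0.128,0],[0,0,0],0.07],[[-0.078,-0.16,0.02],[0,0,0],0.07],[[-0.078,-0.16,0.05],[0,0,0],0.07],[[-0.078,-0.16,0.07],[0,0,0],0.07],[[-0.078,-0.16,0.07],[0,0,0],0.07],[[-0.078,-0.16,0.07],[0,0,0],0.07],[[-0.078,-0.16,0.07],[0,0,0],0.07]]'; python3 - <<'E'
from h import *
for i in range(3):C,im=snap("wrist","w16")
o=arm.get_obs();print(o["position"]);g=proj(C,(.5145,.030,.03));print(g)
p=radial(C,im,g,.03,49,(10,60,225),(30,255,255));p=radial(C,im,proj(C,p),.03,49,(10,105,225),(30,255,255))
E
```

```text
clock: 18.0
position: [0.5009, 0.0041, 0.1423]
ee_rot: [[0.5, 0.866, 0.001], [0.866, -0.5, 0.001], [0.001, 0.0, -1.0]]
force: [-0.3, 0.7, -0.5]
gripper_width: 0.82
finger_force: 0.0
[0.50114464 0.00363449 0.14276496]
[277.30734792 173.63711436]
ell [277.7 175.9] mm [46.2 47. ] want 49 53 pos [0.5139 0.0283 0.03  ] rel [ 0.0276 -0.0015  0.1128]
ell [277.1 175.3] mm [47.  48.2] want 49 53 pos [0.5137 0.0289 0.03  ] rel [ 0.028  -0.002   0.1128]
```

```bash
python3 -m inch '[[[0.0275,-0.0025,0.01],[0,0,0],0.07],[[0.0275,-0.0025,0.05],[0,0,0],0.07],[[0.0275,-0.0025,0.08],[0,0,0],0.065],[[0.0275,-0.0025,0.09],[0,0,0],0.065],[[0.0275,-0.0025,0.1],[0,0,0],0.06],[[0.0275,-0.0025,0.1015],[0,0,0],0.06],[[0.0275,-0.0025,0.1015],[0,0,0],0.06]]'; python3 -c "
from h import *
print(rel((.5138,.0286,.041)))"
```

```text
clock: 18.73
position: [0.5123, 0.0283, 0.0409]
ee_rot: [[0.501, 0.866, 0.001], [0.866, -0.501, 0.0], [0.0, 0.001, -1.0]]
force: [-0.3, -0.2, 0.5]
gripper_width: 0.703
finger_force: 0.0
[ 1.02481664e-03  1.19548040e-03 -6.83253544e-05]
```

```bash
python3 -m inch '[[[0,0,0],[0,0,0],0.03],[[0,0,0],[0,0,0],0.03],[[0,0,0],[0,0,0],0.03],[[0,0,0],[0,0,0],0.03],[[0,0,0],[0,0,0],0.03],[[0,0,-0.04],[0,0,0],0.03],[[0,0,-0.08],[0,0,0],0.03],[[0,0,-0.12],[0,0,0],0.03],[[-0.01,0.005,-0.155],[0,0,0],0.03],[[-0.03,0.013,-0.175],[0,0,0],0.03]]' 30; python3 -m inch '[[[-0.03,0.013,0],[0,0,0],0.03],[[-0.065,0.028,0],[0,0,0],0.03],[[-0.1,0.042,0],[0,0,0],0.03],[[-0.135,0.057,0],[0,0,0],0.03],[[-0.165,0.07,0],[0,0,0],0.03],[[-0.189,0.08,0.01],[0,0,0],0.03],[[-0.189,0.08,0.02],[0,0,0],0.03],[[-0.189,0.08,0.02],[0,0,0],0.03],[[-0.189,0.08,0.02],[0,0,0],0.03],[[-0.189,0.08,0.02],[0,0,0],0.03],[[-0.189,0.08,0.02],[0,0,0],0.03]]'
python3 - <<'E'
from h import *
for i in range(4):C,im=snap("wrist","w17")
o=arm.get_obs();print(o["position"],o["clock"],o["gripper_width"])
g=proj(C,(.503,-.173,.121));print(g)
p=radial(C,im,g,.121,53,*BRASS,last=True);radial(C,im,proj(C,p),.121,53,*BRASS,last=True)
cv2.imwrite("pics/w17c.png",np.hstack([cv2.resize(im[100:340,160:400],(500,500)),cv2.resize(cv2.imread("pics/w15.png")[110:220,230:340],(300,300)).repeat(1,0)[:300] if 0 else np.vstack([cv2.resize(cv2.imread("pics/w15.png")[110:220,230:340],(300,300)),np.zeros((200,300,3),np.uint8)])]))
E
```

```text
clock: 19.57
position: [0.51, -0.0014, 0.2207]
ee_rot: [[0.497, 0.868, 0.008], [0.868, -0.497, 0.001], [0.005, 0.006, -1.0]]
force: [1.2, 0.2, -0.8]
gripper_width: 0.549
finger_force: 31.4
clock: 20.48
position: [0.4833, -0.2064, 0.1961]
ee_rot: [[0.498, 0.867, 0.001], [0.867, -0.498, -0.0], [0.001, 0.001, -1.0]]
force: [0.4, 0.2, -0.4]
gripper_width: 0.548
finger_force: 31.4
[ 0.48283386 -0.20717587  0.19562549] 20.6833 0.5434115001716339
[279.88250579 167.3090175 ]
ell [279.6 167.2] mm [50.9 51.3] want 53 72 pos [ 0.5029 -0.1728  0.121 ] rel [0.0397 0.0001 0.0746]
ell [279.5 167.2] mm [50.8 51.4] want 53 72 pos [ 0.5028 -0.1728  0.121 ] rel [0.0397 0.0001 0.0746]
```

View pics/w17c.png

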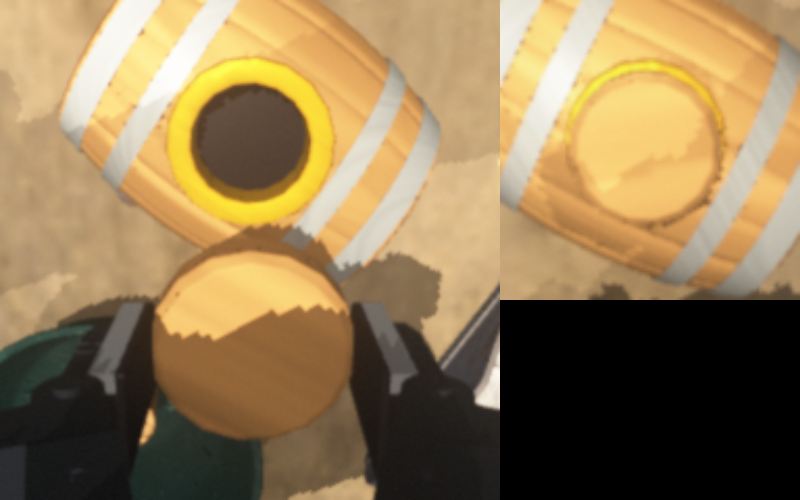

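The medium bung is seated evenly (right inset). The large hole's ring is at (279.5,167.2) and the held head at (281.4,265). Inserting.

```bash
python3 -m inch '[[[0.02,0,0],[0,0,0],0.03],[[0.038,-0.001,0],[0,0,0],0.03],[[0.038,-0.001,0.0],[0,0,0],0.03],[[0.038,-0.001,0.01],[0,0,0],0.03],[[0.038,-0.001,0.02],[0,0,0],0.03],[[0.038,-0.001,0.025],[0,0,0],0.03],[[0.038,-0.001,0.025],[0,0,0],0.03],[[0.038,-0.001,0.025],[0,0,0],0.03],[[0.038,-0.001,0.025],[0,0,0],0.03],[[0.038,-0.001,0.025],[0,0,0],0.03]]'; python3 - <<'E'
from h import *
for i in range(2):C,im=snap("wrist","w18")
print(arm.get_obs()["position"],rel((.5010,-.1738,.1456)))
E
```

```text
clock: 21.52
position: [0.5008, -0.1746, 0.1705]
ee_rot: [[0.501, 0.865, 0.0], [0.865, -0.501, -0.0], [0.0, 0.0, -1.0]]
force: [-0.4, -0.3, -0.5]
gripper_width: 0.545
finger_force: 31.4
[ 0.5008194  -0.1745898   0.17055211] [ 0.00077194 -0.00025678  0.024952  ]
```

```bash
python3 -m inch '[[[0.0007,0,0.006],[0,0,0],0.03],[[0.0007,0,0.01],[0,0,0],0.03],[[0.0007,0,0.014],[0,0,0],0.03],[[0.0007,0,0.017],[0,0,0],0.03],[[0.0007,0,0.02],[0,0,0],0.03],[[0.0007,0,0.022],[0,0,0],0.03],[[0.0007,0,0.0235],[0,0,0],0.03],[[0.0007,0,0.0245],[0,0,0],0.03],[[0.0007,0,0.0245],[0,0,0],0.03]]'
```

```text
clock: 22.37
position: [0.5017, -0.1732, 0.1469]
ee_rot: [[0.5, 0.866, 0.001], [0.866, -0.5, -0.0], [0.0, 0.001, -1.0]]
force: [-2.1, 4.3, 11.2]
gripper_width: 0.548
finger_force: 32.4
```

```bash
python3 -m inch '[[[0,0,0],[0,0,0],0.065],[[0,0,0],[0,0,0],0.075],[[0,0,0],[0,0,0],0.075],[[0,0,-0.03],[0,0,0],0.075],[[-0.02,0,-0.06],[0,0,0],0.075],[[-0.05,0,-0.1],[0,0,0],0.075],[[-0.08,0,-0.13],[0,0,0],0.075],[[-0.11,0,-0.14],[0,0,0],0.075],[[-0.11,0,-0.14],[0,0,0],0.075],[[-0.11,0,-0.14],[0,0,0],0.075]]'; python3 - <<'E'
from h import *
C,w=snap("wrist","w19");_,s=snap("side","side9")
g=proj(C,(.5025,-.173,.135)).astype(int);print(g,arm.get_obs()["position"])
y,x=max(g[1]-70,0),g[0]-70
a=cv2.resize(w[y:y+140,x:x+140],(300,300));b=cv2.resize(s[180:360,110:470],(800,400),interpolation=cv2.INTER_CUBIC)
c=np.zeros((600,800,3),np.uint8);c[:400]=b;c[400:,:200]=cv2.resize(a,(200,200));c[400:,220:600]=cv2.resize(snap("top","top9")[1][110:320,130:400],(380,200))[:200]
cv2.imwrite("pics/fin.png",c)
E
```

```text
clock: 23.2
position: [0.4447, -0.2717, 0.2865]
ee_rot: [[0.505, 0.863, 0.001], [0.863, -0.505, -0.002], [-0.001, 0.002, -1.0]]
force: [-0.7, 0.5, -0.2]
gripper_width: 0.879
finger_force: 0.0
[279  63] [ 0.44560303 -0.2684678   0.28503417]
```

View pics/fin.png

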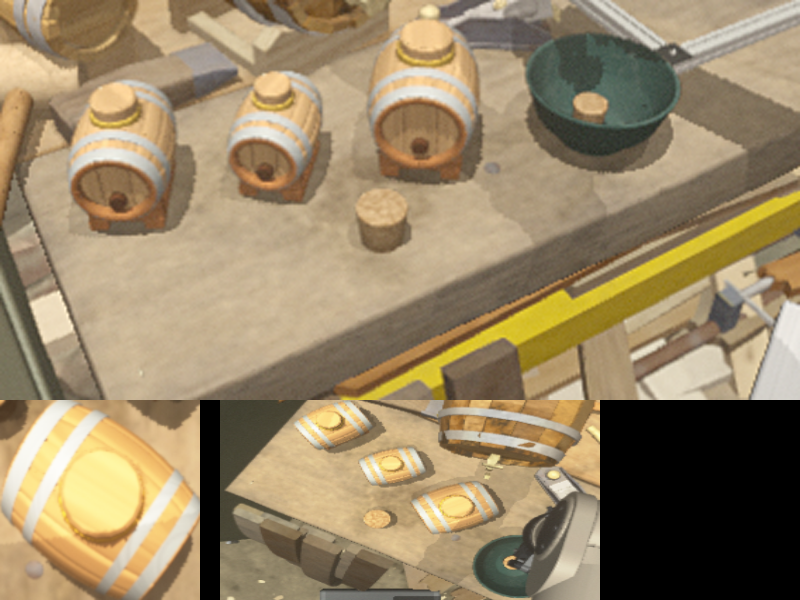

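The final views show all three bung heads sitting level on their brass rings. The cork is in the bowl, and the spare cork and the plane haven't moved.

```bash
python3 -c "
from plant import arm
print(arm.job_done())"
```

```text
the job is handed in; nothing more can be done
None
```

I handed the job in at about 23 s: the final pictures show all three oak bungs seated level on their brass rings, the cork stopper in the green bowl, and the spare cork and plane where they were; the hand-in call returned no verdict.

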